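# Move the clip-on light onto the leaning photo frame

### The job

Take the clip-on light off the coaster rack's wall by squeezing its spring handles, and clip it onto the top edge of the leaning photo frame, at the middle of that edge and pushed fully home, with the lamp on the picture side. Leave the frame's lean as it is, do not drop the light, and leave the other things on the console alone.

Things in the scene. Friction and masses are not known exactly. Their poses are not given: they have to be found in the camera images.
- light: Loose clip-on light, 115 g, a big sprung peg 100 mm tall: orange rigid front half with lamp, white hinged back half. Origin: middle of the throat, the flat stop where a board's edge seats. z up along the handles; y along the clipped edge; x towards the lamp. Starts upright and seated on the rack's wall, handles up. Hinge axis along y at x 0, z +14 mm.
- light_grip (a point): On the light at z = +50 mm (same axes): where to squeeze, along x. Handles 30 mm wide (y), from 34 mm below to 14 mm above this point. Front handle's outer face stays at x +14. Back one slopes: x -29 here, -33 at its top while clipped on the rack; squeezed right in (8 to 14 N) it stands upright at x -14: grip 28 mm wide, centred on x 0.
- light_mouth (a point): On the light at z = -28 mm (same axes), level with the jaw tips, x = 0. Front jaw: flat inner face at x +3, 40 mm wide (y), reaching 5 mm below this point; it lies flat on a clipped board. Back jaw's rubber tip at x -3 on the rack, at -19 when squeezed right in; the open mouth spans x -19 to +3 here and -14 to +3 at the throat.
- light_jaw (a joint): Opening angle of the light's sprung back half: 0 when clipped on the rack's 6 mm wall, about 0.09 on the 10 mm frame, -0.06 empty and shut, 0.42 squeezed right in (stop).
- lamp (a point): Middle of the light's white lamp tube (130 mm long along the light's y, 22 mm thick), fixed to the light at x = +60, z = -6 mm of its frame; same axes as the light.
- rack_wall (a point): Middle of the top edge of the tall end wall of the fixed blue plastic coaster rack. Wall 6 mm thick (x), 110 mm wide (y), its top 110 mm above the console; z up, x out of the rack. The rack stretches 97 mm to -x of this point, with an empty 40 mm bay right behind the wall, then coasters 101 mm high in slots.
- frame_top (a point): Middle of the top edge of the black digital photo frame, a panel 220 mm wide (y), 10 mm thick (x, from -5 to +5), 165 mm tall. z: up along the panel out of its top edge; x: out of the picture side. The panel leans back by 21 to 32 degrees (its z axis shows it) on a stiff friction hinge at its foot, 20 mm above the console, on a fixed metal stand.
- remote: White remote control, 150 x 44 x 18 mm, loose; origin under its middle, x along its length. To be left alone.
- block: Wooden toy block, 60 mm cube, loose; origin under its middle. To be left alone.
- trinket_box: Ceramic trinket box, 94 x 74 mm, 64 mm high with its knob, loose; origin under its middle. To be left alone.
- bowl: Steel bowl, 110 mm across, 50 mm high, loose; origin under its middle. To be left alone.
Not all that is in view belongs to the job. Of the things that look like the part that bears rack_wall, the smallest one is meant.

How it is judged (in metres and radians):
On the way:
1. The light has been lifted clear of the rack's wall, at least 50 mm above its clipped place (z of light in the frame of rack_wall above 0.05 m), for 0.1 s.
At the end, for the whole second after the job is handed in: The light is clipped at rest on the frame's top edge: stop within 7 mm of the edge, within 20 mm of its middle, in line with the panel within 0.15 rad, lamp on the picture side, sprung jaw closed on the panel (0.03 to 0.19 rad); the frame's top edge within 20 mm of its start (z of light in the frame of frame_top between -0.004 and 0.007 m and y of light in the frame of frame_top between -0.02 and 0.02 m and x of light in the frame of frame_top between -0.004 and 0.008 m and x of lamp in the frame of frame_top above 0.04 m and angle between the z axis of light and the z axis of frame_top, either way round below 0.15 rad and angle between the y axis of light and the y axis of frame_top, either way round below 0.15 rad and value of joint light_jaw between 0.03 and 0.19 rad and contact force between light and frame above 2 N and linear speed of light below 0.02 m/s and angular speed of light below 0.2 rad/s and distance of frame_top from where it was at the start of the episode below 0.02 m); the robot touches nothing.
It fails at once if The light falls onto the console (its throat comes below 70 mm) (height (world z) of light below 0.07 m).
It fails at once if The frame's lean is changed (its top edge moves more than 20 mm) (distance of frame_top from where it was at the start of the episode above 0.02 m).
It fails at once if The remote, toy block, trinket box or bowl is shifted by more than 30 mm (distance of any of remote, block, trinket_box, bowl from where it was at the start of the episode above 0.03 m).
It also fails if it takes over 45 s, if anything falls off the work surface, if the arm or the gripper's body presses on something with over 40 N, if the wrist force passes 120 N, or if a joint passes its speed limit or range.

### The arm

A 6-joint arm with a two-finger parallel gripper is mounted at the origin on the work surface. World frame = base frame: x ahead of the robot, y to its left, z up, the work surface at z = 0. Lengths are in mm, angles in rad, forces in N, time in s.
With the tool pointing down it reaches from about 350 to 850 mm from the base axis. Payload 8.1 kg.
Tool frame: the origin (TCP) lies midway between the tips of the shut fingers; the grasp point (between the pads) lies 19 mm behind it; z points along the fingers, y is the line along which they close (so a half turn about z gives the same grasp; the last joint's range is limited). The gripper opens to 93 mm and grips with 3 to 60 N. Pads are 15 mm wide; open, the fingers measure 128 mm over their backs; the gripper's body (75 mm by 188 mm) begins 65 mm behind the grasp point.
Start: joints at [-1.234, 0.13, 1.488, -0, 1.523, -0.085], TCP at [245.662, -547.408, 218.635] pointing down, gripper open.
Joint ranges: [-2.96, 2.96], [-0.89, 2.26], [0.02, 2.5], [-1.34, 4.48], [0, 2.73], [-2.66, 2.66]. Speed limits (rad/s): [2.39, 2.39, 2.79, 3.14, 3.14, 3.14].

### API

Orientations are given as a 3x3 rotation matrix whose columns are the frame's x, y, z axes.
In Python, from station import sensors, cams, job_done gives the robot as it stands.
- The arm moves only by the tool carry_out, never from a script. Its argument "moves" is a list that holds one entry, the list of rows, each a list of 5 numbers: the shift along the tool's x, y, z in mm, then the turn about the tool's z in degrees, then the opening, from 0 (shut) to 1 (fully open). In form: [[[dx, dy, dz, roll, hand], ...]]. A call has 1 to 12 rows; each row shifts and turns the commanded pose from where the row before left it, along the tool's axes as they then stand; what a row does not reach is not made up. A row lasts 1/10 s, in which the tool goes at most 50 mm and 8.59 degrees, less where a joint would pass 70% of its speed; a pose out of reach is approached as far as the arm can. A call is refused whole if a number of a shift passes 50 or a number of a turn 8.59, either way. A call with a gripper value outside its range is refused whole. The fingers move at their own pace and stop on an object; "force" is the grip in N (left out, the last holds). Time passes only in rows, so rows that do not move let the fingers close. It gives the time, the measured TCP pose, the force, the opening and the grip force at its end, in the units of the state.
- sensors.read_state(): the state, without advancing time (a new reading comes with each control period).
- cams.grab_frame(name): name is "side" or "top"; returns a dict with "frame" (400x640x3 uint8, blue, green, red), "intrinsics" (3x3 intrinsics, pixels), "world_from_camera" (4x4, takes a point from camera to world coordinates). Camera axes: x right, y up, looking along -z (the intrinsics and any distortion apply to the point x, -y, -z); pixel columns grow to the right and rows downward; lengths in mm; the calibration is good to about 2 mm. A picture is of the moment at which its call begins. There is no depth.
- job_done(): hands the job in; it is judged then, once.
Trained networks look in a picture, given as the dict that the camera call returned (one of the last four; its "shot" number tells which), for a name from the list of things; names that differ only in an ending like _2 or _b are one class to them, and where a whole thing is asked for, a point or a joint stands for the part that bears it (a point fixed in the world has none). Each returns a list of dicts, best first, with "conf" (0 to 1); they miss things now and then, are a little off and sometimes report something else, mostly with a low value. They report only what shows in the picture. A call takes as long as a camera call. They do not tell look-alikes from the thing itself.
- cams.look_for(name, picture): "location" ([row, column] in pixels, amid what is visible of it).
- cams.trace(name, picture): "pixels" (400x640 bool, what is visible of it) and "location" ([row, column] in pixels, amid what is visible of it).
The state is a dict: "t": time; "joints": joint angles; "dq": joint speeds; "effort": joint torques, N m; "eef_pos": TCP position; "orientation": TCP orientation; "wrist_force": force on the tool from outside, world axes, zero at the start; "torque": the same for the moment, N m; "finger_gap": finger opening in mm; "grasp_force": force on a finger pad.
Only numpy, scipy, OpenCV 4.12 (cv2) and the standard library are available. Lean on these libraries where they do the work, as an engineer would, in place of code of your own. Each camera call takes 0.05 s, during which the arm holds its last target. There are 200 camera calls.

## Working session

There is one attempt and no reset: what is moved stays moved. The work goes in short steps, Python scripts to look and compute and a tool call to move; the robot and the scene stay as the last step left them, time stands still between calls to the robot, and variables do not carry over. Pictures are saved under pics/ and viewed, at most 10 in all, crops included, and the job is handed in when it is done.

Besides the shell and the picture viewer there is one more tool, called after ">>>" as name(argument=value, ...), one argument or row to a line, values as JSON. carry_out: Moves the arm, as the interface text tells. Its arguments: {"type":"object","properties":{"moves":{"type":"array"},"force":{"type":"number"}},"required":["moves"]}

```bash
ls; mkdir -p pics; cat > h.py <<'E'
import numpy as np, cv2
from station import sensors, cams, job_done
def cam(f):
    return np.array(f["intrinsics"],float), np.array(f["world_from_camera"],float)
def proj(f,p):
    K,T=cam(f); q=np.linalg.inv(T)@np.append(p,1); v=K@np.array([q[0],-q[1],-q[2]]); return v[:2]/v[2] # col,row
def ray(f,rc):
    K,T=cam(f); v=np.linalg.inv(K)@np.array([rc[1],rc[0],1.]); d=T[:3,:3]@np.array([v[0],-v[1],-v[2]]); return T[:3,3],d/np.linalg.norm(d)
def tri(f1,a,f2,b):
    o1,d1=ray(f1,a);o2,d2=ray(f2,b)
    s=np.linalg.lstsq(np.stack([d1,-d2],1),o2-o1,rcond=None)[0]
    p,q=o1+s[0]*d1,o2+s[1]*d2
    return (p+q)/2,np.linalg.norm(p-q)
def atz(f,rc,z):
    o,d=ray(f,rc); return o+d*(z-o[2])/d[2]
E
python3 - <<'E'
from h import *
np.set_printoptions(precision=1,suppress=True)
F={n:cams.grab_frame(n) for n in("side","top")}
for n,f in F.items():
    cv2.imwrite(f"pics/{n}0.png",f["frame"]); print(n,f.keys(),f["intrinsics"],f["world_from_camera"])
    for k in("light","light_grip","light_mouth","lamp","rack_wall","frame_top","remote","block","trinket_box","bowl"):
        print(n,k,[(np.round(d["location"]),round(d["conf"],2)) for d in cams.look_for(k,f)][:4])
print(sensors.read_state())
E
```

```text
pics
side dict_keys(['frame', 'intrinsics', 'world_from_camera', 'shot']) [[400.    0.  316.2]
 [  0.  400.  204.9]
 [  0.    0.    1. ]] [[ -1.    0.1  -0.1 454.8]
 [ -0.2  -0.6   0.8 816.9]
 [  0.    0.8   0.6 723.1]
 [  0.    0.    0.    1. ]]
side light [(array([244., 282.]), 0.97)]
side light_grip [(array([247., 280.]), 0.67)]
side light_mouth [(array([246., 283.]), 0.62)]
side lamp [(array([245., 279.]), 0.97)]
side rack_wall [(array([269., 326.]), 0.72), (array([345., 283.]), 0.63), (array([371., 429.]), 0.55)]
side frame_top [(array([165., 328.]), 0.75)]
side remote [(array([207., 259.]), 0.8), (array([246., 282.]), 0.51)]
side block [(array([228., 417.]), 0.59)]
side trinket_box [(array([297., 409.]), 0.9)]
side bowl [(array([164., 404.]), 0.63)]
top dict_keys(['frame', 'intrinsics', 'world_from_camera', 'shot']) [[363.1   0.  318.9]
 [  0.  363.1 197.3]
 [  0.    0.    1. ]] [[   0.     1.    -0.1  463. ]
 [  -1.     0.    -0.    75.8]
 [  -0.     0.1    1.  1285.4]
 [   0.     0.     0.     1. ]]
top light [(array([182., 281.]), 0.79)]
top light_grip [(array([179., 282.]),
[... 236 characters left out ...]
 211.]), 0.57)]
top frame_top [(array([198., 392.]), 0.92)]
top remote [(array([151., 353.]), 0.72)]
top block [(array([275., 348.]), 0.87)]
top trinket_box [(array([270., 277.]), 0.84), (array([202., 391.]), 0.17)]
top bowl [(array([268., 432.]), 0.79)]
{'t': 1.1, 'joints': array([-1.2,  0.1,  1.5,  0. ,  1.5, -0.1]), 'dq': array([ 0., -0., -0.,  0., -0.,  0.]), 'effort': array([  0. , -56. , -49.2,   0.1,   0. ,  -0. ]), 'eef_pos': array([ 245.7, -547.4,  218.6]), 'orientation': array([[ 0.9,  0.4,  0. ],
       [ 0.4, -0.9, -0. ],
       [ 0. ,  0. , -1. ]]), 'wrist_force': array([ 1. ,  0.7, -0.1]), 'torque': array([-0.1,  0. , -0. ]), 'grasp_force': 0.0, 'finger_gap': 93.04466204384356}
```

View pictures.

```bash
python3 - <<'E'
import cv2
a=cv2.imread("pics/side0.png")[100:400,180:500];b=cv2.imread("pics/top0.png")[110:310,170:470]
cv2.imwrite("pics/s1.png",cv2.resize(a,None,fx=2,fy=2,interpolation=cv2.INTER_CUBIC)); cv2.imwrite("pics/t1.png",cv2.resize(b,None,fx=2.6,fy=2.6,interpolation=cv2.INTER_CUBIC))
E
```

```text
(no output)
```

View pics/s1.png

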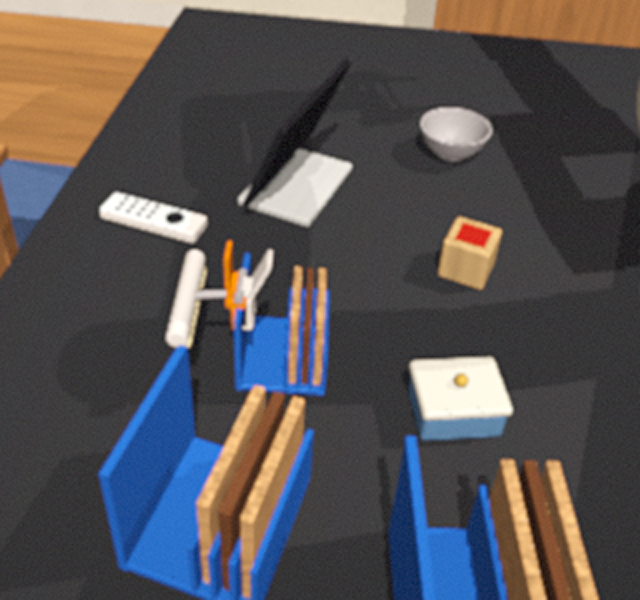

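View pics/t1.png

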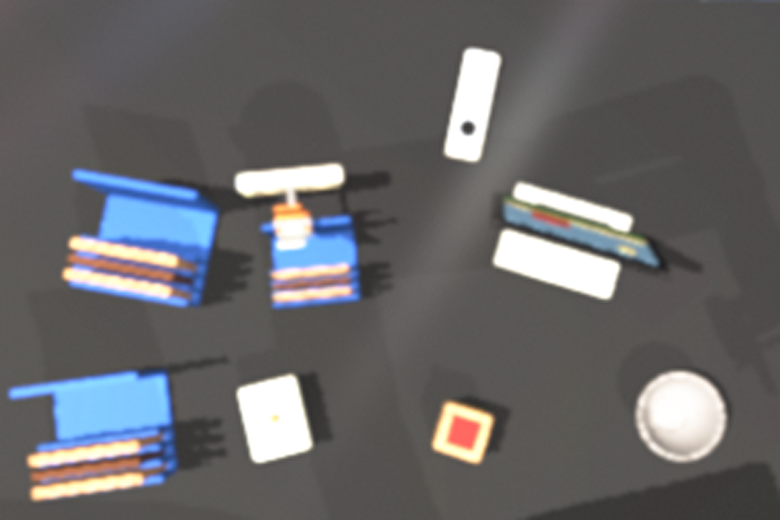

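The small rack bearing the light is at top px (212,291) and side px (269,326). The other two blue racks, at top (202,226) and (273,211), are clearly larger. The frame's top edge lies towards the robot and its picture faces away (+x). I'll fit known shapes to the masks in both views.

```bash
cat > fit.py <<'E'
from h import *
from scipy.optimize import minimize
from scipy.spatial.transform import Rotation as R
def box(x0,x1,y0,y1,z0,z1): return np.array([[x,y,z] for x in(x0,x1) for y in(y0,y1) for z in(z0,z1)],float)
def back(q): # back half, sloped about hinge (0,14); q=jaw angle
    r=R.from_euler('y',-(0.42-q)).as_matrix(); h=np.array([0,0,14.])
    return [(b-h)@r.T+h for b in(box(-14,-10,-15,15,16,64),)]
a=np.linspace(0,2*np.pi,16)[:-1]
cyl=np.array([[60+11*np.cos(t),y,-6+11*np.sin(t)] for t in a for y in(-65,65)])
light_parts=lambda q:[cyl,box(10,14,-15,15,16,64),box(3,8,-20,20,-33,16),box(8,50,-4,4,-10,-2)]+back(q)
frame_parts=[box(-5,5,-110,110,-165,0)]
def draw(f,parts,Rm,t,s=4):
    m=np.zeros((400*s,640*s),np.uint8)
    for P in parts:
        uv=np.array([proj(f,Rm@p+t) for p in P])
        cv2.fillConvexPoly(m,cv2.convexHull(((uv+.5)*s).astype(np.int32)),1)
    return cv2.resize(m.astype(np.float32),(640,400),interpolation=cv2.INTER_AREA)
def loss(fm,parts,Rm,t):
    L=0
    for f,M in fm:
        d=draw(f,parts,Rm,t); L+=1-np.minimum(d,M).sum()/np.maximum(d,M).sum()
    return L
def frame_pose(p): # x,y of foot, yaw, lean, z foot
    Rm=(R.from_euler('z',p[2])*R.from_euler('y',-p[3])).as_matrix()
    return Rm,np.array([p[0],p[1],p[4]])+165*Rm[:,2]
def light_pose(p): return R.from_euler('z',p[2]).as_matrix(),np.array([p[0],p[1],p[3]])
def fit(fn,x0,st):
    x0=np.array(x0,float);b=None
    for _ in range(3):
        S=np.vstack([x0]+[x0+np.eye(len(x0))[i]*st[i] for i in range(len(x0))])
        r=minimize(fn,x0,method='Nelder-Mead',options=dict(initial_simplex=S,maxiter=250,xatol=.02,fatol=1e-5)); x0=r.x
    return r
E
python3 - <<'E'
from fit import *
import pickle
np.set_printoptions(precision=3,suppress=True)
F={n:cams.grab_frame(n) for n in("side","top")}
M={(n,k):cams.trace(k,f)[0]["pixels"].astype(np.float32) for n,f in F.items() for k in("light","frame_top")}
pickle.dump((F,M),open("d.pkl","wb"))
fm=lambda k:[(F[n],M[n,k]) for n in F]
c=[np.argwhere(M[n,"light"]).mean(0) for n in("side","top")]
L0,e=tri(F["side"],c[0],F["top"],c[1]);print("light c",L0,e)
c=[np.argwhere(M[n,"frame_top"]).mean(0) for n in("side","top")]
C,e=tri(F["side"],c[0],F["top"],c[1]);print("frame c",C,e)
rl=fit(lambda p:loss(fm("light"),light_parts(0),*light_pose(p)),[L0[0]-25,L0[1],0,115],[8,8,.15,5]);print(rl.x,rl.fun)
best=min((fit(lambda p:loss(fm("frame_top"),frame_parts,*frame_pose(p)),[C[0]+35,C[1],y,.45,20],[10,10,.1,.05,3]) for y in(-.3,.1)),key=lambda r:r.fun)
print(best.x,best.fun,frame_pose(best.x)[1])
np.savez("pose.npz",l=rl.x,f=best.x)
vis=[]
for n,(r0,c0) in(("side",(110,220)),("top",(150,230))):
    im=F[n]["frame"].copy()
    im=cv2.resize(im,None,fx=3,fy=3,interpolation=cv2.INTER_CUBIC)
    for k,P,po,col in(("light",light_parts(0),light_pose(rl.x),(0,255,0)),("frame_top",frame_parts,frame_pose(best.x),(0,255,255))):
        for m,cc in((draw(F[n],P,*po),col),(M[n,k],(255,0,255))):
            mm=(cv2.resize(m,None,fx=3,fy=3)>.5).astype(np.uint8)
            cv2.drawContours(im,cv2.findContours(mm,0,1)[0],-1,cc,1)
    vis.append(im[3*r0:3*r0+(540 if n=='side' else 300),3*c0:3*c0+(390 if n=="side" else 600)])
cv2.imwrite("pics/ov_s.png",vis[0]);cv2.imwrite("pics/ov_t.png",vis[1])
print(sensors.read_state()["t"])
E
```

```text
light c [633.772 211.883 115.181] 2.659767406416542
frame c [ 600.203 -150.276   99.73 ] 4.090569686959938
[601.84  206.501   0.125 115.729] 0.5177971124649048
[ 629.403 -155.923   -0.279    0.379   25.435] 0.18394017219543457 [ 570.759 -139.099  178.741]
1.4
```

View pics/ov_s.png

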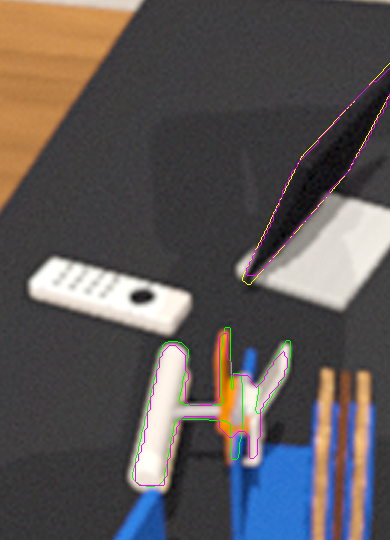

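View pics/ov_t.png

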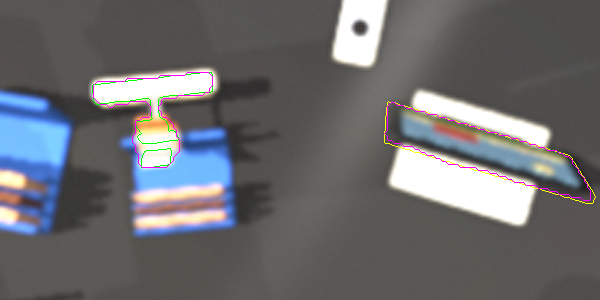

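The overlays sit on the panel and on the light's lamp and handles. The fitted heights look about 5 mm high, so I'll cross-check with fixed-height fits and a lamp-only fit.

```bash
python3 - <<'E'
from fit import *
import pickle
np.set_printoptions(precision=3,suppress=True)
F,M=pickle.load(open("d.pkl","rb")); P=np.load("pose.npz")
fm=lambda k:[(F[n],M[n,k]) for n in F]
r=fit(lambda p:loss(fm("light"),light_parts(0),*light_pose([*p,110])),P["l"][:3],[3,3,.05]);print("light z110",r.x,r.fun)
# lamp only by brightness
lm=[]
for n in F:
    f=F[n]["frame"].astype(int); w=((f.min(2)>110)).astype(np.uint8)
    d=cv2.dilate((draw(F[n],[cyl],*light_pose(P["l"]))>.3).astype(np.uint8),np.ones((5,5)))
    lm.append((F[n],(w*d).astype(np.float32)))
r=fit(lambda p:loss(lm,[cyl],*light_pose(p)),P["l"],[3,3,.05,3]);print("lamp only",r.x,r.fun)
for z in(20,23):
    r=fit(lambda p:loss(fm("frame_top"),frame_parts,*frame_pose([*p,z])),P["f"][:4],[4,4,.05,.05]);print("frame z",z,r.x,r.fun,frame_pose([*r.x,z])[1])
for n in F:
  r=fit(lambda p:loss([(F[n],M[n,"frame_top"])],frame_parts,*frame_pose([*p,20])),P["f"][:4],[4,4,.05,.05]);print("frame",n,r.x,r.fun,frame_pose([*r.x,20])[1])
E
```

```text
light z110 [602.753 206.411   0.124] 0.5329563617706299
lamp only [602.399 209.43    0.118 114.221] 0.5164422392845154
frame z 20 [ 630.995 -155.46    -0.284    0.375] 0.1853797435760498 [ 573.031 -138.513  173.551]
frame z 23 [ 629.867 -155.461   -0.281    0.375] 0.1788424849510193 [ 571.814 -138.686  176.537]
frame side [ 632.062 -157.729   -0.28     0.383] 0.10422438383102417 [ 572.732 -140.66   173.015]
frame top [ 629.26  -157.009   -0.284    0.367] 0.0659981369972229 [ 572.411 -140.446  174.009]
```

```bash
cat > plan.py <<'E'
from h import *
def yaw(Rm): return np.arctan2(Rm[1,1],Rm[0,1])  # heading of tool y
def rows(target,yt=None,n=10,hand=1):
    s=sensors.read_state();p=np.array(s["eef_pos"]);Rm=np.array(s["orientation"]);y=yaw(Rm)
    dy=0 if yt is None else (yt-y+np.pi)%(2*np.pi)-np.pi
    out=[]
    for i in range(n):
        a=y+dy*i/n; Y=np.array([np.cos(a),np.sin(a),0]);Z=np.array([0,0,-1.]);X=np.cross(Y,Z)
        d=(np.array(target)-p)/n
        out.append([round(float(v),1) for v in(X@d,Y@d,Z@d,-np.degrees(dy)/n,hand)])
    return out
def st():
    s=sensors.read_state();print("t",round(s["t"],2),"tcp",np.round(s["eef_pos"],1),"yaw",round(float(yaw(np.array(s["orientation"]))),3),"F",np.round(s["wrist_force"],1),"gap",round(s["finger_gap"],1),"g",round(s["grasp_force"],1))
E
python3 -c "
from plan import *
st(); r=rows([595,207,260],.12,20)
for i in r: print(i)"
```

```text
t 1.4 tcp [ 245.6 -547.4  218.6] yaw -1.149 F [ 0.1 -0.6 -1.1] gap 92.9 g 0.0
[31.4, -27.3, -2.1, -3.6, 1.0]
[33.0, -25.2, -2.1, -3.6, 1.0]
[34.6, -23.1, -2.1, -3.6, 1.0]
[36.0, -20.8, -2.1, -3.6, 1.0]
[37.2, -18.5, -2.1, -3.6, 1.0]
[38.3, -16.1, -2.1, -3.6, 1.0]
[39.3, -13.7, -2.1, -3.6, 1.0]
[40.0, -11.1, -2.1, -3.6, 1.0]
[40.7, -8.6, -2.1, -3.6, 1.0]
[41.1, -6.0, -2.1, -3.6, 1.0]
[41.4, -3.4, -2.1, -3.6, 1.0]
[41.6, -0.7, -2.1, -3.6, 1.0]
[41.5, 1.9, -2.1, -3.6, 1.0]
[41.3, 4.5, -2.1, -3.6, 1.0]
[40.9, 7.2, -2.1, -3.6, 1.0]
[40.4, 9.7, -2.1, -3.6, 1.0]
[39.7, 12.3, -2.1, -3.6, 1.0]
[38.9, 14.8, -2.1, -3.6, 1.0]
[37.8, 17.2, -2.1, -3.6, 1.0]
[36.7, 19.6, -2.1, -3.6, 1.0]
```

>>> carry_out(
  moves=[
    [[31,-27,-5,-3.6,1],[33,-25,-5,-3.6,1],[35,-23,-5,-3.6,1],[36,-21,-5,-3.6,1],[37,-18,-5,-3.6,1],[38,-16,-5,-3.6,1],[39,-14,-5,-3.6,1],[40,-11,-5,-3.6,1],[41,-9,-2,-3.6,1],[41,-6,0,-3.6,1],[41,-3,0,-3.6,1],[42,-1,0,-3.6,1]],
  ],
  force=20,
)

```text
t: 2.6
eef_pos: [456.9, -94.7, 261.0]
orientation: [[0.383, 0.924, 0.001], [0.924, -0.383, -0.0], [0.0, 0.001, -1.0]]
wrist_force: [0.4, -0.3, -0.2]
finger_gap: 92.9
grasp_force: 0.0
```

>>> carry_out(
  moves=[
    [[41,2,0,-3.6,1],[41,5,0,-3.6,1],[41,7,0,-3.6,1],[40,10,0,-3.6,1],[40,12,0,-3.6,1],[39,15,0,-3.6,1],[38,17,0,-3.6,1],[30,16,0,-3.6,1],[0,0,0,0,1]],
  ],
)

```text
t: 3.5
eef_pos: [596.2, 200.4, 259.5]
orientation: [[-0.113, 0.994, -0.001], [0.994, 0.113, 0.001], [0.001, -0.001, -1.0]]
wrist_force: [-0.3, -0.6, -0.0]
finger_gap: 93.3
grasp_force: 0.0
```

```bash
python3 -c "
from plan import *
st(); r=rows([595,207,260],.12,1)
for i in r: print(i)"
```

```text
t 3.5 tcp [596.2 200.4 259.5] yaw 0.113 F [-0.3 -0.6 -0. ] gap 93.3 g 0.0
[6.7, -0.4, -0.5, -0.4, 1.0]
```

>>> carry_out(
  moves=[
    [[7,-1,10,-0.4,1],[0,0,30,0,1],[0,0,30,0,1],[0,0,25,0,1],[0,0,15,0,1],[0,0,7,0,1],[0,0,0,0,0.75]],
  ],
)

```text
t: 4.2
eef_pos: [593.5, 202.9, 143.0]
orientation: [[-0.114, 0.994, -0.001], [0.994, 0.114, -0.0], [-0.0, -0.001, -1.0]]
wrist_force: [0.3, -0.7, 0.3]
finger_gap: 88.7
grasp_force: 0.0
```

```bash
python3 -c "
from plan import *
st(); f=cams.grab_frame('side'); cv2.imwrite('pics/g1.png',cv2.resize(f['frame'][140:310,220:380],None,fx=3.5,fy=3.5,interpolation=cv2.INTER_CUBIC))"
```

```text
t 4.2 tcp [593.5 202.9 143. ] yaw 0.114 F [ 0.3 -0.7  0.3] gap 88.7 g 0.0
```

View pics/g1.png

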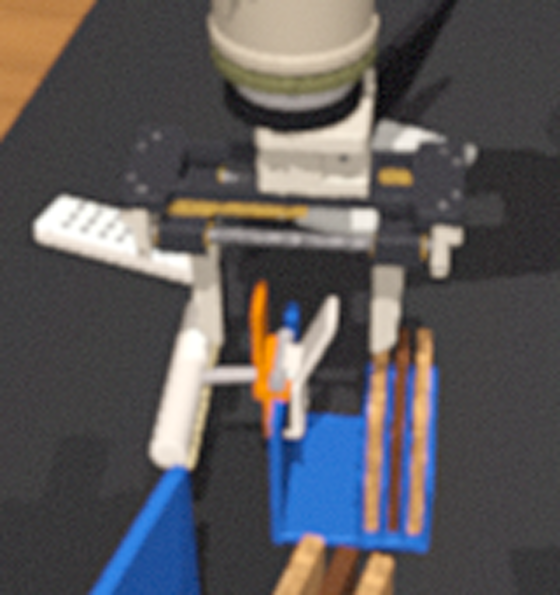

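The fingers straddle both handles evenly: fingers at columns 220 and 372, handles from 252 to 337. Next I'll close to just short of contact.

>>> carry_out(
  moves=[
    [[4,0,0,0,0.52],[0,0,0,0,0.52],[0,0,0,0,0.52],[0,0,0,0,0.52],[0,0,0,0,0.52]],
  ],
)

```text
t: 4.75
eef_pos: [593.7, 207.4, 143.9]
orientation: [[-0.114, 0.993, 0.0], [0.993, 0.114, 0.0], [0.0, 0.0, -1.0]]
wrist_force: [-0.1, -0.2, -0.6]
finger_gap: 49.7
grasp_force: 0.0
```

>>> carry_out(
  moves=[
    [[0,0.5,0,0,0.48],[0,0.5,0,0,0.47],[0,0.5,0,0,0.46],[0,0,0,0,0.46]],
  ],
)

```text
t: 5.15
eef_pos: [594.8, 207.6, 144.1]
orientation: [[-0.114, 0.993, -0.001], [0.993, 0.114, 0.0], [0.0, -0.001, -1.0]]
wrist_force: [-3.5, -0.4, 5.2]
finger_gap: 43.4
grasp_force: 17.3
```

>>> carry_out(
  moves=[
    [[0,-0.5,0,0,0.44],[0,0.5,0,0,0.42],[0,1,0,0,0.4],[0,1,0,0,0.38],[0,0,0,0,0.38]],
  ],
)

```text
t: 5.65
eef_pos: [596.8, 207.9, 144.5]
orientation: [[-0.114, 0.993, -0.001], [0.993, 0.114, 0.0], [0.0, -0.001, -1.0]]
wrist_force: [-5.2, -0.8, 7.6]
finger_gap: 41.2
grasp_force: 19.6
```

>>> carry_out(
  moves=[
    [[0,0,0,0,0.38],[0,0,0,0,0.36]],
  ],
  force=30,
)

```text
t: 5.85
eef_pos: [598.3, 208.0, 145.1]
orientation: [[-0.114, 0.993, 0.003], [0.993, 0.114, 0.001], [0.0, 0.003, -1.0]]
wrist_force: [1.8, -0.1, 6.3]
finger_gap: 34.8
grasp_force: 17.7
```

```bash
python3 -c "
from plan import *
st(); f=cams.grab_frame('side'); cv2.imwrite('pics/g2.png',cv2.resize(f['frame'][180:280,230:360],None,fx=5,fy=5,interpolation=cv2.INTER_CUBIC))"
```

```text
t 5.85 tcp [598.3 208.  145.1] yaw 0.115 F [ 1.8 -0.1  6.3] gap 34.8 g 17.7
```

View pics/g2.png

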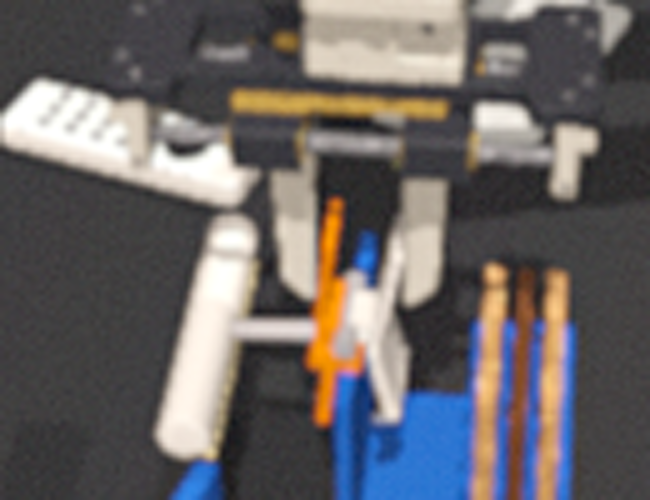

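It works with a higher limit: the white jaw has swung open around (390,400) and the front finger is on the orange handle. I'll finish the squeeze.

>>> carry_out(
  moves=[
    [[0,1,0,0,0.33],[0,1,0,0,0.3],[0,0.5,0,0,0.27],[0,0,0,0,0.25],[0,0,0,0,0.25]],
  ],
)

```text
t: 6.4
eef_pos: [600.8, 208.2, 144.5]
orientation: [[-0.114, 0.993, 0.003], [0.993, 0.114, 0.001], [0.0, 0.003, -1.0]]
wrist_force: [5.9, 1.0, 4.4]
finger_gap: 28.2
grasp_force: 29.6
```

>>> carry_out(
  moves=[
    [[0,0.7,0,0,0.25],[0,0,-5,0,0.25],[0,0,-10,0,0.25],[0,0,-20,0,0.25],[0,0,-30,0,0.25],[0,0,-30,0,0.25],[0,0,-30,0,0.25],[0,0,-5,0,0.25],[0,0,0,0,0.25]],
  ],
)

```text
t: 7.3
eef_pos: [600.2, 208.2, 273.4]
orientation: [[-0.114, 0.993, -0.0], [0.993, 0.114, 0.0], [0.0, -0.0, -1.0]]
wrist_force: [-0.5, -0.1, -1.0]
finger_gap: 27.9
grasp_force: 30.0
```

The light is off the wall and held (gap 28, weight about 1 N). I'll carry it to hover above the frame edge and line up the yaw.

```bash
python3 -c "
from plan import *
r=rows([569.5,-139,265],-.282,12,.25)
for i in r: print(i)"
```

```text
[-28.5, -5.8, 0.7, 1.9, 0.2]
[-28.6, -4.9, 0.7, 1.9, 0.2]
[-28.8, -4.0, 0.7, 1.9, 0.2]
[-28.9, -3.0, 0.7, 1.9, 0.2]
[-29.0, -2.0, 0.7, 1.9, 0.2]
[-29.0, -1.1, 0.7, 1.9, 0.2]
[-29.0, -0.1, 0.7, 1.9, 0.2]
[-29.0, 0.8, 0.7, 1.9, 0.2]
[-29.0, 1.8, 0.7, 1.9, 0.2]
[-28.9, 2.7, 0.7, 1.9, 0.2]
[-28.8, 3.7, 0.7, 1.9, 0.2]
[-28.7, 4.7, 0.7, 1.9, 0.2]
```

>>> carry_out(
  moves=[
    [[-20,-4,0,1.9,0.25],[-30,-5,0,1.9,0.25],[-31,-4,1,1.9,0.25],[-31,-3,1,1.9,0.25],[-31,-2,1,1.9,0.25],[-31,-1,1,1.9,0.25],[-31,0,1,1.9,0.25],[-31,1,1,1.9,0.25],[-31,2,1,1.9,0.25],[-31,3,0,1.9,0.25],[-30,4,0,1.9,0.25],[-20,3,0,1.9,0.25]],
  ],
)

```text
t: 8.5
eef_pos: [568.8, -142.1, 263.0]
orientation: [[0.282, 0.959, -0.005], [0.959, -0.282, 0.001], [-0.0, -0.005, -1.0]]
wrist_force: [-0.0, 0.6, -0.9]
finger_gap: 27.6
grasp_force: 30.0
```

>>> carry_out(
  moves=[
    [[0,0,0,0,0.25],[0,0,0,0,0.25]],
  ],
)

```text
t: 8.7
eef_pos: [569.5, -140.2, 264.0]
orientation: [[0.28, 0.96, -0.004], [0.96, -0.28, 0.002], [0.001, -0.004, -1.0]]
wrist_force: [0.3, 0.1, -0.8]
finger_gap: 27.5
grasp_force: 30.0
```

```bash
cat > rel.py <<'E'
from fit import *
from plan import st
import sys
np.set_printoptions(precision=2,suppress=True)
st()
s=sensors.read_state(); tcp=np.array(s["eef_pos"])
F={n:cams.grab_frame(n) for n in("side","top")}
T=np.array([572.5,-140,174.5])
Rf,_=frame_pose([0,0,-.282,.375,20])
im=[]
for n in F:
    g=F[n]["frame"]; f=F[n]
    o=cams.trace("light",f)
    m=o[0]["pixels"].astype(np.float32) if o else np.zeros((400,640),np.float32)
    cv2.imwrite(f"m_{n}.png",m*255)
    p=tcp-[0,0,34]; Rl=light_pose([0,0,-.282,0])[0]
    d=draw(f,light_parts(.42),Rl,p)
    g=cv2.resize(g,None,fx=4,fy=4,interpolation=cv2.INTER_CUBIC)
    for mm,c in((m,(255,0,255)),(d,(0,255,0)),(draw(f,frame_parts,Rf,T),(0,255,255))):
        cv2.drawContours(g,cv2.findContours((cv2.resize(mm,None,fx=4,fy=4)>.5).astype(np.uint8),0,1)[0],-1,c,1)
    c=proj(f,T); x,y=int(4*c[0]),int(4*c[1])
    im.append(g[max(0,y-260):y+260,max(0,x-200):x+195])
    if o: print(n,o[0]["conf"],np.argwhere(m).mean(0))
h=min(i.shape[0] for i in im)
cv2.imwrite(sys.argv[1],np.hstack([i[:h] for i in im]))
import pickle;pickle.dump((F,tcp),open("hover.pkl","wb"))
E
python3 rel.py pics/hov.png
```

```text
t 8.7 tcp [ 569.5 -140.2  264. ] yaw -0.284 F [ 0.3  0.1 -0.8] gap 27.5 g 30.0
side 0.66 [124.25 332.98]
top 0.75 [195.09 375.6 ][ WARN:0@4.621] global loadsave.cpp:1063 imwrite_ Unsupported depth image for selected encoder is fallbacked to CV_8U.
```

View pics/hov.png

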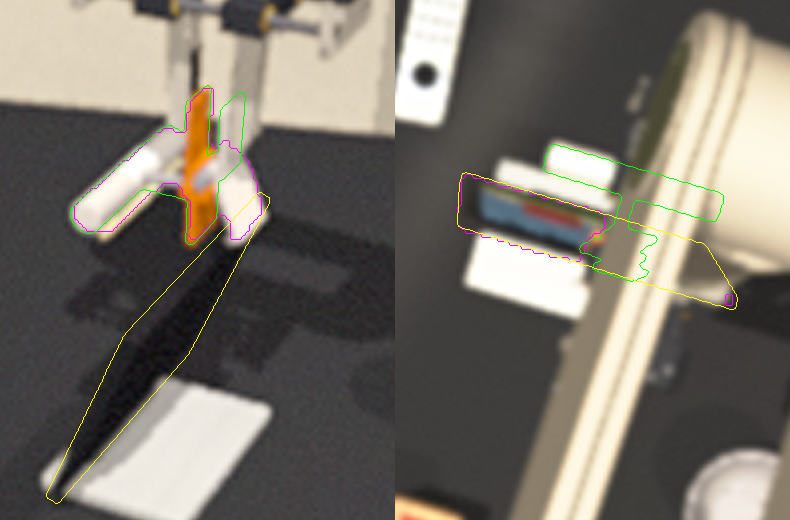

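The lamp overlay matches the held light in both views (side lamp around (130,190), top lamp around (580,165)). I'll descend along the panel axis with the force in view.

>>> carry_out(
  moves=[
    [[0,3,8,0,0.25],[0,3,8,0,0.25],[0,2.5,7,0,0.25],[0,1.5,5,0,0.25],[0,0,0,0,0.25],[0,0,0,0,0.25]],
  ],
)

```text
t: 9.5
eef_pos: [580.1, -143.4, 238.4]
orientation: [[0.28, 0.96, -0.0], [0.96, -0.28, 0.0], [0.0, -0.0, -1.0]]
wrist_force: [1.3, 0.3, -0.3]
finger_gap: 27.9
grasp_force: 30.0
```

```bash
python3 rel.py pics/ins1.png 2>/dev/null; python3 -c "
import cv2; a=cv2.imread('pics/ins1.png')[:, :395][60:420]; cv2.imwrite('pics/ins1b.png',cv2.resize(a,None,fx=1.6,fy=1.6))"
```

```text
t 9.5 tcp [ 580.1 -143.4  238.4] yaw -0.283 F [ 1.3  0.3 -0.3] gap 27.9 g 30.0
top 0.66 [179.92 387.06]
```

View pics/ins1b.png

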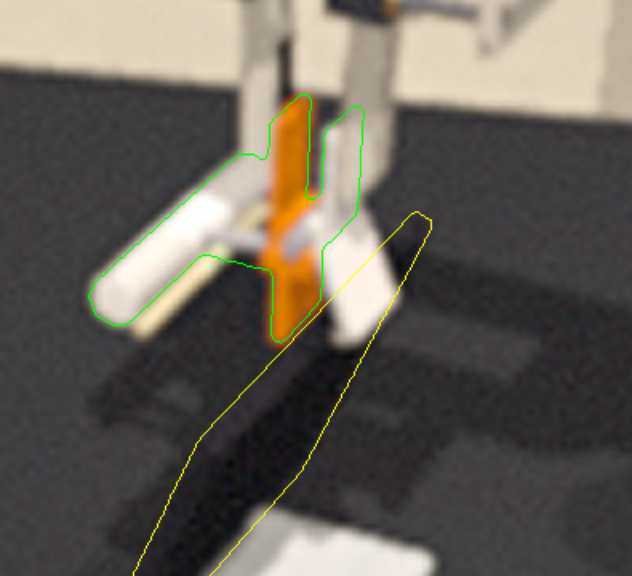

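The panel runs between the orange front jaw (around 290,330) and the white back jaw (around 360,330) with no contact so far. Continuing down.

>>> carry_out(
  moves=[
    [[0,1,3,0,0.25],[0,1,3,0,0.25],[0,1,3,0,0.25],[0,0,0,0,0.25]],
  ],
)

```text
t: 10.1
eef_pos: [582.8, -144.1, 228.7]
orientation: [[0.28, 0.96, -0.001], [0.96, -0.28, 0.0], [0.0, -0.001, -1.0]]
wrist_force: [0.1, -0.2, -1.3]
finger_gap: 27.7
grasp_force: 30.0
```

>>> carry_out(
  moves=[
    [[0,0.7,2,0,0.25],[0,0.7,2,0,0.25],[0,0,0,0,0.25]],
  ],
)

```text
t: 10.4
eef_pos: [584.3, -144.6, 225.2]
orientation: [[0.28, 0.96, -0.001], [0.96, -0.28, 0.0], [0.0, -0.001, -1.0]]
wrist_force: [-0.3, 0.3, -0.3]
finger_gap: 27.6
grasp_force: 30.0
```

>>> carry_out(
  moves=[
    [[0,0.7,2,0,0.25],[0,0.3,1,0,0.25],[0,0,0,0,0.25]],
  ],
)

```text
t: 10.7
eef_pos: [585.3, -144.9, 222.4]
orientation: [[0.28, 0.96, -0.0], [0.96, -0.28, 0.0], [-0.0, -0.0, -1.0]]
wrist_force: [0.2, 0.6, -0.7]
finger_gap: 27.6
grasp_force: 30.0
```

>>> carry_out(
  moves=[
    [[0,0.5,1.5,0,0.25],[0,0.5,1,0,0.25],[0,0,0,0,0.25]],
  ],
)

```text
t: 11.0
eef_pos: [586.3, -145.2, 219.9]
orientation: [[0.28, 0.96, -0.0], [0.96, -0.28, 0.0], [-0.0, -0.0, -1.0]]
wrist_force: [0.6, -0.7, -0.7]
finger_gap: 27.6
grasp_force: 30.0
```

>>> carry_out(
  moves=[
    [[0,0,1.5,0,0.25],[0,0,1,0,0.25],[0,0,0,0,0.25]],
  ],
)

```text
t: 11.3
eef_pos: [586.2, -145.1, 217.4]
orientation: [[0.28, 0.96, -0.0], [0.96, -0.28, 0.0], [-0.0, -0.0, -1.0]]
wrist_force: [-0.1, 0.4, -1.2]
finger_gap: 27.7
grasp_force: 30.0
```

>>> carry_out(
  moves=[
    [[0,0,1.5,0,0.25],[0,0,1,0,0.25],[0,0,0,0,0.25]],
  ],
)

```text
t: 11.6
eef_pos: [586.2, -145.1, 214.9]
orientation: [[0.28, 0.96, -0.0], [0.96, -0.28, 0.0], [0.0, -0.0, -1.0]]
wrist_force: [-0.2, -0.1, -1.3]
finger_gap: 27.3
grasp_force: 30.0
```

```bash
cat > v.py <<'E'
from fit import *
from plan import st
import sys
st()
f=cams.grab_frame("side"); g=cv2.resize(f["frame"],None,fx=6,fy=6,interpolation=cv2.INTER_CUBIC)
T=np.array([572.5,-140,174.5]); Rf,_=frame_pose([0,0,-.282,.375,20])
P=lambda x,y,z:tuple(int(v) for v in 6*(proj(f,Rf@np.array([x,y,z])+T)+.5))
for x,c in((5,(0,255,255)),(-5,(0,0,255))): cv2.line(g,P(x,-110,0),P(x,110,0),c,1)
for y in(-20,0,20): cv2.circle(g,P(5,y,0),3,(0,255,0),-1)
x,y=P(0,20,0); cv2.imwrite(sys.argv[1],cv2.convertScaleAbs(g[y-280:y+280,x-330:x+330],alpha=1.6))
E
python3 v.py pics/v9.png
```

```text
t 11.6 tcp [ 586.2 -145.1  214.9] yaw -0.283 F [-0.2 -0.1 -1.3] gap 27.3 g 30.0
```

View pics/v9.png

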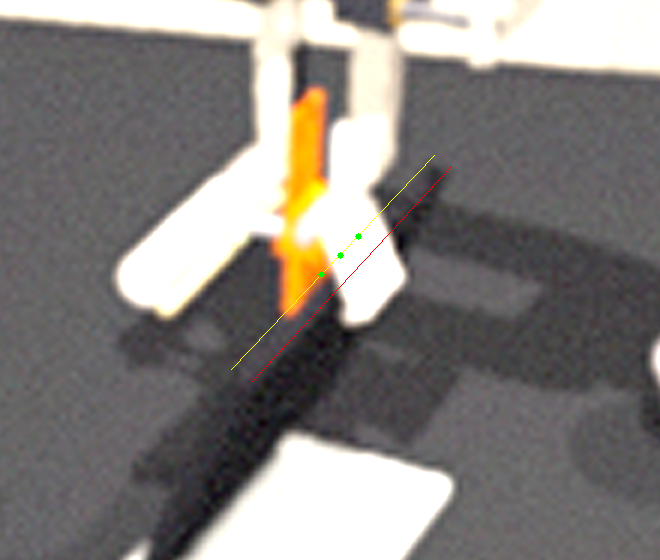

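```bash
python3 - <<'E'
from fit import *
import pickle
T=np.array([572.5,-140,174.5]); Rf,_=frame_pose([0,0,-.282,.375,20])
F,tcp=pickle.load(open("hover.pkl","rb")); F0,M=pickle.load(open("d.pkl","rb"))
f=F0["side"]; g=cv2.GaussianBlur(f["frame"],(1,3),0).mean(2)
for y in(100,60,20,-20,-60,-100):
    a=proj(f,Rf@np.array([5,y,0])+T); b=proj(f,Rf@np.array([-5,y,0])+T)
    r=int(round(a[1])); c=int(round(a[0])); print(y,"front c,r",a.round(1),"back",b.round(1),"cols",c-8,g[r,c-8:c+16].astype(int))
f=F0["top"]; g=f["frame"].mean(2)
for y in(100,60,20,-20,-60,-100):
    a=proj(f,Rf@np.array([5,y,0])+T); b=proj(f,Rf@np.array([-5,y,0])+T); e=proj(f,Rf@np.array([5,y,-165])+T)
    c=int(round(b[0])); r=int(round(b[1])); print(y,"front",a.round(1),"back",b.round(1),"foot",e.round(1),"rows",r-16,g[r-16:r+10,c].astype(int))
E
```

```text
100 front c,r [320.9 161.2] back [324.1 163.4] cols 313 [57 52 56 57 54 57 54 55 54 53 47 42 41 38 31 25 14 19 18 21 21 28 21 20]
60 front c,r [327.7 154.1] back [330.8 156.1] cols 320 [55 55 57 55 54 56 56 51 52 45 44 42 41 38 29 23 17 22 23 23 22 21 29 47]
20 front c,r [334.1 147.3] back [337.2 149.3] cols 326 [52 56 54 55 55 55 55 55 53 48 39 43 43 35 33 25 22 19 24 24 32 51 53 56]
-20 front c,r [340.2 140.8] back [343.2 142.8] cols 332 [63 65 63 63 61 62 65 61 60 53 47 43 38 38 27 24 20 35 48 54 56 55 56 53]
-60 front c,r [346.  134.7] back [349.  136.6] cols 338 [64 65 63 65 62 64 63 58 58 49 46 37 39 30 30 42 56 61 62 59 60 58 58 60]
-100 front c,r [351.6 128.9] back [354.4 130.7] cols 344 [62 62 63 62 62 64 63 58 52 50 59 66 63 62 63 64 60 61 61 62 60 62 63 60]
100 front [361.8 194.6] back [360.8 197.6] foot [361.8 183.7] rows 182 [104  98  87  79  76  72  71  68  65  63  62  62  67  75  73  73  79  88
  97 111 128 155 181 208 237 252]
60 front [374.3 198.4] back [373.3 201.4] foot [372.8 187. ] rows 185 [255 255 232 144 125 153 161 152 149 151 148 131  85  54  71 147 244 255
 255 255 255 255 255 255 255 255]
20 front [386.8 202.2] back [385.8 205.2] foot [383.7 190.3] rows 189 [255 243 155  98 106 120 117 125 142 151 152 137  92  56  86 174 252 255
 255 255 255 255 255 255 255 255]
-20 front [399.4 206. ] back [398.4 209. ] foot [394.8 193.7] rows 193 [254 209 119 110 150 173 164 151 150 151 151 131  85  59 105 205 254 255
 255 255 255 255 255 255 255 255]
-60 front [412.1 209.8] back [411.  212.8] foot [405.8 197. ] rows 197 [248 215 139 121 162 184 171 167 187 198 182 140  88  60  59  66  76  82
  85  84  85  84  85  84  86  85]
-100 front [424.7 213.6] back [423.6 216.6] foot [416.9 200.3] rows 201 [76 71 63 57 54 51 46 43 40 39 37 36 43 59 71 78 80 83 85 86 85 86 85 86
 85 85]
```

The panel is between the jaws. Its real edge lies a few mm further +x and lower than the fit said, and there's no contact yet. I'll keep going down by feel.

>>> carry_out(
  moves=[
    [[0,0,1,0,0.25],[0,0,1,0,0.25],[0,0,0,0,0.25]],
  ],
)

```text
t: 11.95
eef_pos: [586.0, -145.1, 213.4]
orientation: [[0.28, 0.96, -0.001], [0.96, -0.28, 0.0], [-0.0, -0.001, -1.0]]
wrist_force: [-3.9, 1.2, 3.2]
finger_gap: 27.4
grasp_force: 30.0
```

>>> carry_out(
  moves=[
    [[0,0,1,0,0.25],[0,0,1,0,0.25],[0,0,0,0,0.25]],
  ],
)

```text
t: 12.25
eef_pos: [585.8, -145.0, 212.0]
orientation: [[0.28, 0.96, -0.001], [0.96, -0.28, 0.0], [-0.0, -0.001, -1.0]]
wrist_force: [-6.2, 1.7, 8.8]
finger_gap: 28.0
grasp_force: 30.0
```

>>> carry_out(
  moves=[
    [[0,-1,-1,0,0.25],[0,-1,0,0,0.25],[0,0,0,0,0.25]],
  ],
)

```text
t: 12.55
eef_pos: [584.8, -144.7, 212.1]
orientation: [[0.28, 0.96, 0.001], [0.96, -0.28, -0.0], [0.0, 0.001, -1.0]]
wrist_force: [1.3, -0.1, -0.5]
finger_gap: 27.5
grasp_force: 30.0
```

>>> carry_out(
  moves=[
    [[0,-0.5,1,0,0.25],[0,0,1,0,0.25],[0,0,0,0,0.25]],
  ],
)

```text
t: 12.85
eef_pos: [584.8, -144.8, 211.3]
orientation: [[0.28, 0.96, 0.003], [0.96, -0.28, -0.001], [-0.0, 0.003, -1.0]]
wrist_force: [1.8, -0.9, 4.7]
finger_gap: 27.3
grasp_force: 30.0
```

Contact found on both jaws, so it's wedged with the tilt mismatch. The tool can't tilt, so I'll lower the grip force and swing the handles back about the front jaw tip to bring the light in line with the panel.

>>> carry_out(
  moves=[
    [[0,0,-0.5,0,0.25],[0,-2,0,0,0.25],[0,-2,0,0,0.25],[0,0,0,0,0.25]],
  ],
  force=17,
)

```text
t: 13.25
eef_pos: [581.8, -143.9, 211.5]
orientation: [[0.28, 0.96, 0.005], [0.96, -0.28, -0.001], [-0.0, 0.005, -1.0]]
wrist_force: [7.8, -2.6, 0.2]
finger_gap: 28.2
grasp_force: 17.2
```

>>> carry_out(
  moves=[
    [[0,-1.4,0,0,0.33],[0,-1.4,0,0,0.36],[0,-1.4,0,0,0.39],[0,-1.4,0,0,0.42],[0,0,0,0,0.42]],
  ],
  force=12,
)

```text
t: 13.75
eef_pos: [573.4, -141.4, 209.8]
orientation: [[0.28, 0.96, -0.003], [0.96, -0.28, 0.001], [0.0, -0.003, -1.0]]
wrist_force: [-3.7, 0.5, 3.5]
finger_gap: 38.7
grasp_force: 1.7
```

>>> carry_out(
  moves=[
    [[0,-2,0,0,0.46],[0,-3,0,0,0.5],[0,-3,0,0,0.54],[0,-3,0,0,0.56],[0,0,0,0,0.56]],
  ],
)

```text
t: 14.25
eef_pos: [564.2, -138.7, 211.0]
orientation: [[0.28, 0.96, 0.001], [0.96, -0.28, -0.0], [-0.0, 0.001, -1.0]]
wrist_force: [-0.4, -1.1, -0.2]
finger_gap: 51.9
grasp_force: 0.0
```

```bash
cat > tilt.py <<'E'
from fit import *
from plan import st
import sys
st()
T=np.array([575.5,-141,169]);u=np.array([np.cos(-.282),np.sin(-.282),0])
F={n:cams.grab_frame(n) for n in("side","top")}
f=F["side"];g=f["frame"].astype(int)
o=((g[...,2]-g[...,0]>60)&(g[...,2]>90)).astype(np.float32)
w=np.zeros_like(o); 
c=proj(f,T).astype(int); m=np.zeros_like(o); m[c[1]-70:c[1]+30,c[0]-60:c[0]+40]=1; o*=m
print("orange px",o.sum(),np.argwhere(o).mean(0) if o.sum() else None)
parts=[box(10,14,-15,15,16,64),box(3,10,-20,20,-33,16)]
def pose(p): return (R.from_euler('z',-.282)*R.from_euler('y',-p[2])).as_matrix(),T+u*p[0]+np.array([0,0,p[1]])
tr=cams.trace("light",f); tm=tr[0]["pixels"].astype(np.float32) if tr else None
print("trace",tr[0]["conf"] if tr else None)
wh=((g.min(2)>120)).astype(np.float32)
def L(p):
    d=draw(f,parts,*pose(p)); a=1-np.minimum(d,o).sum()/np.maximum(d,o).sum()
    l=draw(f,[cyl],*pose(p)); b=1-(l*wh).sum()/max(l.sum(),1)
    return a+b
b=min((fit(L,[5,8,a],[4,4,.1]) for a in(.1,.3,.45)),key=lambda r:r.fun)
print("u,z,tilt",b.x,b.fun)
g=cv2.resize(f["frame"],None,fx=6,fy=6,interpolation=cv2.INTER_CUBIC)
for mm in(draw(f,parts+[cyl],*pose(b.x)),): cv2.drawContours(g,cv2.findContours((cv2.resize(mm,None,fx=6,fy=6)>.5).astype(np.uint8),0,1)[0],-1,(0,255,0),1)
x,y=6*c; cv2.imwrite(sys.argv[1],cv2.convertScaleAbs(g[y-350:y+200,x-360:x+300],alpha=1.6))
E
python3 tilt.py pics/t10.png
```

```text
t 14.25 tcp [ 564.2 -138.7  211. ] yaw -0.283 F [-0.4 -1.1 -0.2] gap 51.9 g 0.0
orange px 338.0 [120.00591716 336.31065089]
trace 0.64
u,z,tilt [ 0.81852961 14.97290799  0.1929834 ] 0.5426960587501526
```

>>> carry_out(
  moves=[
    [[0,-5,0,0,0.66],[0,-5,0,0,0.76],[0,-4,0,0,0.8],[0,-4,0,0,0.8],[0,-2,0,0,0.8],[0,0,0,0,0.8]],
  ],
)

```text
t: 15.0
eef_pos: [544.7, -133.1, 210.8]
orientation: [[0.28, 0.96, 0.0], [0.96, -0.28, -0.0], [-0.0, 0.0, -1.0]]
wrist_force: [-0.2, 0.2, 0.1]
finger_gap: 74.4
grasp_force: 0.0
```

```bash
python3 tilt.py pics/t10.png
```

```text
t 15.0 tcp [ 544.7 -133.1  210.8] yaw -0.283 F [-0.2  0.2  0.1] gap 74.4 g 0.0
orange px 315.0 [120.48571429 339.02857143]
trace 0.59
u,z,tilt [-2.67812594 15.32829896  0.24967154] 0.5536378622055054
```

>>> carry_out(
  moves=[
    [[0,-2,0,0,0.8],[0,-2,0,0,0.8],[0,-2,0,0,0.8],[0,0,0,0,0.8]],
  ],
)

```text
t: 15.55
eef_pos: [539.0, -131.4, 210.7]
orientation: [[0.28, 0.96, -0.0], [0.96, -0.28, 0.0], [-0.0, -0.0, -1.0]]
wrist_force: [-0.6, 0.1, 0.0]
finger_gap: 74.3
grasp_force: 0.0
```

>>> carry_out(
  moves=[
    [[0,-2,0,0,0.8],[0,-2,0,0,0.8],[0,0,0,0,0.8]],
  ],
)

```text
t: 15.85
eef_pos: [536.2, -130.6, 211.1]
orientation: [[0.28, 0.96, 0.003], [0.96, -0.28, -0.001], [-0.0, 0.003, -1.0]]
wrist_force: [5.6, -2.0, -1.7]
finger_gap: 74.7
grasp_force: 2.3
```

```bash
python3 tilt.py pics/t10.png
```

```text
t 15.85 tcp [ 536.2 -130.6  211.1] yaw -0.283 F [ 5.6 -2.  -1.7] gap 74.7 g 2.3
orange px 297.0 [120.13468013 341.40740741]
trace 0.94
u,z,tilt [-6.10562147 13.34362718  0.38276588] 0.5999443531036377
```

View pics/t10.png

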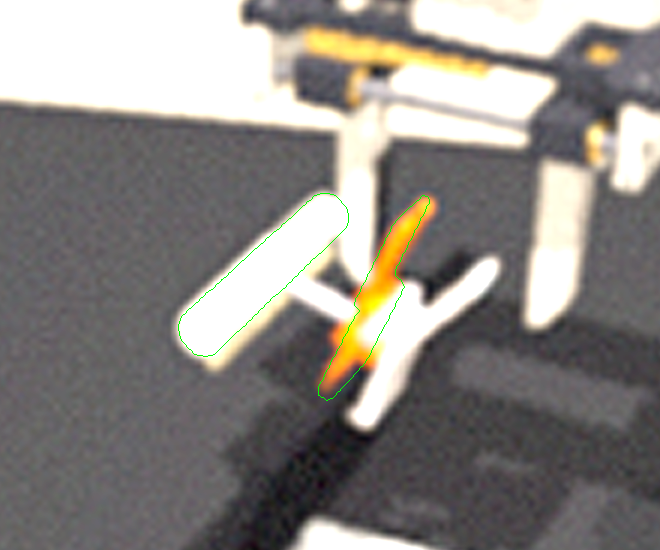

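The light is now gripping the panel and lies parallel to it (tilt 0.38), with its stop still roughly 10 mm above the edge. The front finger rests on the orange handle at (365,270). I'll re-grip the orange handle by its side faces, with the gripper turned 90°, so I can push along the panel's axis.

>>> carry_out(
  moves=[
    [[0,2,0,0,0.8],[0,2,-5,0,0.8],[0,0,-20,0,0.8],[0,0,-30,0,0.8],[0,0,-25,0,0.8],[0,12,0,0,0.8],[0,12.4,0,0,0.8]],
  ],
  force=12,
)

```text
t: 16.7
eef_pos: [563.3, -138.4, 292.6]
orientation: [[0.28, 0.96, 0.002], [0.96, -0.28, -0.001], [-0.0, 0.002, -1.0]]
wrist_force: [0.3, 1.0, -1.3]
finger_gap: 74.3
grasp_force: 0.0
```

>>> carry_out(
  moves=[
    [[0,0,0,-8.2,0.8],[0,0,0,-8.2,0.8],[0,0,0,-8.2,0.8],[0,0,0,-8.2,0.8],[0,0,0,-8.2,0.8],[0,0,0,-8.2,0.8],[0,0,0,-8.2,0.8],[0,0,0,-8.2,0.8],[0,0,0,-8.2,0.8],[0,0,0,-8.2,0.8],[0,0,0,-8,0.8],[0,0,0,0,0.8]],
  ],
)

```text
t: 17.9
eef_pos: [562.4, -138.2, 290.8]
orientation: [[-0.961, 0.277, -0.001], [0.277, 0.961, 0.0], [0.001, 0.0, -1.0]]
wrist_force: [-0.2, 0.3, -0.0]
finger_gap: 74.5
grasp_force: 0.0
```

```bash
python3 tilt.py pics/x11.png; python3 -c "
from plan import *
print(rows([563.5,-138.6,206.4],1.288,1,.8))"
```

```text
t 17.9 tcp [ 562.4 -138.2  290.8] yaw 1.29 F [-0.2  0.3 -0. ] gap 74.5 g 0.0
orange px 191.0 [133.46596859 339.42408377]
trace 0.56
u,z,tilt [-4.96498387 13.1082487   0.36734702] 0.3718351125717163
[[-1.0, -0.1, 84.3, -0.3, 0.8]]
```

>>> carry_out(
  moves=[
    [[-2.5,0,20,0,0.8],[0,0,30,0,0.8],[0,0,20,0,0.8],[0,0,10,0,0.8],[0,0,4,0,0.8],[0,0,0,0,0.5],[0,0,0,0,0.38],[0,0,0,0,0.36],[0,0,0,0,0.34],[0,0,0,0,0.32]],
  ],
  force=10,
)

```text
t: 19.05
eef_pos: [565.3, -139.1, 207.3]
orientation: [[-0.96, 0.28, 0.001], [0.28, 0.96, -0.0], [-0.001, -0.0, -1.0]]
wrist_force: [0.7, -0.7, -0.2]
finger_gap: 38.9
grasp_force: 0.0
```

>>> carry_out(
  moves=[
    [[0,0,0,0,0.3],[0,0,0,0,0.28],[0,0,0,0,0.26]],
  ],
)

```text
t: 19.35
eef_pos: [565.1, -139.4, 207.0]
orientation: [[-0.96, 0.28, 0.0], [0.28, 0.96, -0.001], [-0.001, -0.001, -1.0]]
wrist_force: [-1.4, -1.3, 1.9]
finger_gap: 30.2
grasp_force: 10.0
```

The handle is held by its sides (gap 30.2). Now I'll push along the panel axis.

>>> carry_out(
  moves=[
    [[0,0,0,0,0.2],[-0.7,0,1.9,0,0.2],[-0.7,0,1.9,0,0.2],[0,0,0,0,0.2]],
  ],
  force=40,
)

```text
t: 19.75
eef_pos: [566.6, -139.3, 203.6]
orientation: [[-0.96, 0.28, 0.001], [0.28, 0.96, 0.0], [-0.001, 0.0, -1.0]]
wrist_force: [-1.9, -0.9, 6.0]
finger_gap: 29.9
grasp_force: 39.9
```

>>> carry_out(
  moves=[
    [[-0.7,0,1.9,0,0.2],[-0.7,0,1.9,0,0.2],[0,0,0,0,0.2]],
  ],
)

```text
t: 20.05
eef_pos: [567.8, -139.8, 202.5]
orientation: [[-0.96, 0.279, 0.001], [0.279, 0.96, -0.001], [-0.001, -0.0, -1.0]]
wrist_force: [-11.4, 1.1, 21.0]
finger_gap: 29.8
grasp_force: 40.0
```

Force rose to about 24 N and points along the panel, which looks like the stop. I'll check the depth with an edge-based refit of the panel before trusting it.

```bash
cat > edge.py <<'E'
from fit import *
import pickle
from scipy.optimize import least_squares
np.set_printoptions(precision=3,suppress=True)
F0,M=pickle.load(open("d.pkl","rb"))
S=F0["side"];Tp=F0["top"]
sf=[(161,322.8),(154,328.4),(147,335.0),(141,341.1),(135,346.5)]
sb=[(161,327.0),(154,333.8),(147,340.25),(141,345.6)]
tb=[(199.9,373),(203.9,386),(207.6,398),(211.9,411)]
def dist(f,P0,d,rc): # pixel distance of rc to image of line
    a,b=proj(f,P0-100*d),proj(f,P0+100*d); n=np.array([-(b-a)[1],(b-a)[0]])/np.linalg.norm(b-a)
    return n@(np.array([rc[1],rc[0]])-a)
def res(p,link,off):
    x,yaw,lean,z=p; Rm=(R.from_euler('z',yaw)*R.from_euler('y',-lean)).as_matrix()
    T=np.array([x,-140,z]); d=Rm[:,1]
    r=[dist(S,T+5*Rm[:,0],d,np.array(q)+off) for q in sf]+[dist(S,T-5*Rm[:,0],d,np.array(q)+off) for q in sb]+[dist(Tp,T-5*Rm[:,0],d,np.array(q)+off) for q in tb]
    return r+([(z-20-165*np.cos(lean))*.3] if link else [])
for link in(1,0):
  for off in(0,.5):
    q=least_squares(res,[573,-.28,.4,172],args=(link,off)); print(link,off,q.x,q.cost)
E
python3 edge.py
python3 - <<'E'
from fit import *
from plan import st
st()
F={n:cams.grab_frame(n) for n in("side","top")}
import pickle; pickle.dump(F,open("now.pkl","wb"))
T=np.array([572.5,-140,172]);Rf,_=frame_pose([0,0,-.282,.4,20])
f=F["side"];F0,M=pickle.load(open("d.pkl","rb"))
a=f["frame"].mean(2);b=F0["side"]["frame"].mean(2)
for y in(100,80,60): # has the panel moved since start?
    c=proj(f,Rf@np.array([5,y,0])+T).round().astype(int); r=c[1]; print(y,r,c[0]-4,b[r,c[0]-4:c[0]+14].astype(int),a[r,c[0]-4:c[0]+14].astype(int))
E
```

```text
1 0 [577.666  -0.282   0.508 164.167] 0.29559608962723866
1 0.5 [576.886  -0.283   0.536 161.822] 0.2807853189052526
0 0 [577.945  -0.282   0.354 163.813] 0.2848873560807606
0 0.5 [577.222  -0.283   0.362 161.389] 0.2699619472338128
t 20.05 tcp [ 567.8 -139.8  202.5] yaw 1.288 F [-11.4   1.1  21. ] gap 29.8 g 40.0
100 162 317 [55 57 55 55 52 51 47 47 42 31 28 19 17 13 17 20 19 30] [65 63 64 60 56 49 55 43 48 37 23 22 17 24 24 20 23 20]
80 158 320 [55 58 54 51 52 53 42 40 45 39 24 26 22 30 24 18 15 16] [ 65  58  49  38  44  46  49  45  48  45  41  25  24  35  87 157 203 200]
60 155 324 [53 53 52 46 49 43 41 38 35 26 26 27 14 19 26 22 20 25] [ 43  40  43  50  56  48  46  53  44  29  20  58 129 185 198 177 150 116]
```

```bash
python3 - <<'E'
from fit import *
import pickle
np.set_printoptions(precision=3,suppress=True)
F0,_=pickle.load(open("d.pkl","rb")); f=F0["side"]
g=cv2.GaussianBlur(f["frame"],(3,3),0).mean(2)
m=((g<33)).astype(np.uint8); m[:120]=0;m[215:]=0;m[:,:285]=0;m[:,370:]=0
n,lab,stt,_=cv2.connectedComponentsWithStats(m); k=1+stt[1:,4].argmax(); m=(lab==k).astype(np.float32); print(stt[k])
cv2.imwrite("blk.png",m*255)
for r in range(126,212,5):
    c=np.flatnonzero(m[r]); print(r,(c.min(),c.max()) if len(c) else None,end="; ")
print()
qb=[box(-5,-5,-110,110,-165,0)]
for z in(20,23):
  for l0 in(.38,.5):
    r=fit(lambda p:loss([(f,m)],qb,*frame_pose([*p,z])),[629,-157,-.282,l0],[5,5,.05,.05]);print(z,r.x,r.fun,frame_pose([*r.x,z])[1])
print("proj corners for lean .375 / .5")
for p in([629.4,-157,-.282,.375,20],[650,-162,-.282,.5,20]):
    Rm,T=frame_pose(p); print(T,[proj(f,Rm@np.array([-5,y,zz])+T).round(1) for y in(110,-110) for zz in(0,-165)])
E
```

```text
[306 135  46  63 468]
126 None; 131 None; 136 (np.int64(350), np.int64(351)); 141 (np.int64(346), np.int64(348)); 146 (np.int64(341), np.int64(346)); 151 (np.int64(336), np.int64(343)); 156 (np.int64(332), np.int64(340)); 161 (np.int64(327), np.int64(337)); 166 (np.int64(322), np.int64(334)); 171 (np.int64(319), np.int64(332)); 176 (np.int64(317), np.int64(325)); 181 (np.int64(314), np.int64(321)); 186 (np.int64(311), np.int64(317)); 191 (np.int64(309), np.int64(312)); 196 (np.int64(306), np.int64(307)); 201 None; 206 None; 211 None; 
20 [ 637.282 -161.34    -0.284    0.418] 0.14530432224273682 [ 572.956 -142.567  170.78 ]
20 [ 636.776 -161.472   -0.287    0.414] 0.14366573095321655 [ 573.074 -142.67   171.041]
23 [ 635.283 -161.075   -0.29     0.416] 0.14938807487487793 [ 571.333 -141.998  173.902]
23 [ 635.978 -156.584   -0.288    0.416] 0.14682632684707642 [ 572.084 -137.675  173.947]
proj corners for lean .375 / .5
[ 571.352 -140.182  173.534] [array([322.8, 165.6]), array([302.7, 206. ]), array([356.1, 129.6]), array([335.5, 168.4])]
[ 574.019 -139.987  164.801] [array([321.6, 168.5]), array([296. , 204.1]), array([354.9, 132.4]), array([329.3, 167. ])][ WARN:0@0.733] global loadsave.cpp:1063 imwrite_ Unsupported depth image for selected encoder is fallbacked to CV_8U.
```

The independent cues agree: lean is about 0.40, the top edge is at z≈172, the panel hasn't moved, and the light's stop is within about 2 mm of the edge. The hard axial force was the stop, so I'll relax and let go.

>>> carry_out(
  moves=[
    [[0.6,0,-1.5,0,0.2],[0.3,0,-0.8,0,0.2],[0,0,0,0,0.2]],
  ],
)

```text
t: 20.45
eef_pos: [567.2, -139.6, 202.5]
orientation: [[-0.96, 0.28, 0.001], [0.28, 0.96, -0.0], [-0.002, 0.0, -1.0]]
wrist_force: [-2.3, -2.2, 8.5]
finger_gap: 29.6
grasp_force: 40.0
```

>>> carry_out(
  moves=[
    [[0.2,0,-0.8,0,0.2],[0,0,0,0,0.5],[0,0,0,0,0.8],[0,0,0,0,0.8],[0,0,0,0,0.8],[0,0,-20,0,0.8],[0,0,-40,0,0.8],[0,0,-40,0,0.8],[25,0,-30,0,0.8],[50,0,0,0,0.8],[50,0,0,0,0.8],[50,0,0,0,0.8]],
  ],
)

```text
t: 21.65
eef_pos: [397.1, -89.9, 332.0]
orientation: [[-0.96, 0.279, 0.0], [0.279, 0.96, 0.0], [-0.0, 0.0, -1.0]]
wrist_force: [-0.7, -0.4, 0.5]
finger_gap: 74.3
grasp_force: 0.0
```

```bash
python3 tilt.py pics/x12.png; cat > fin.py <<'E'
from fit import *
import pickle
np.set_printoptions(precision=3,suppress=True)
F={n:cams.grab_frame(n) for n in("side","top")}
M={(n,k):[d["pixels"].astype(np.float32) for d in cams.trace(k,F[n])[:1]] for n in F for k in("light","frame_top")}
print({k:len(v) for k,v in M.items()})
pickle.dump((F,M),open("fin.pkl","wb"))
U={n:np.maximum(M[n,"light"][0],M[n,"frame_top"][0]) for n in F}
Lm=[(F[n],M[n,"light"][0]) for n in F]
# panel: compare with start
F0,M0=pickle.load(open("d.pkl","rb"))
# light pose fit: x,y,yaw,tilt,z
lp=lambda p:((R.from_euler('z',p[2])*R.from_euler('y',-p[3])).as_matrix(),np.array([p[0],p[1],p[4]]))
r=fit(lambda p:loss(Lm,light_parts(.09),*lp(p)),[572,-140,-.282,.39,177],[4,4,.06,.06,4]);print("light",r.x,r.fun)
Rm,T=frame_pose([629.4,-155.9,-.279,.379,25.4])
Rl,O=lp(r.x);print("in frame_top (same-bias masks):",Rm.T@(O-T),"dtilt",r.x[3]-.379,"dyaw",r.x[2]+.279)
# combined silhouette, free panel
g0=cv2.cvtColor(F0["side"]["frame"],6);g1=cv2.cvtColor(F["side"]["frame"],6)
a,b=[x[165:215,285:335].astype(np.float32) for x in(g0,g1)];print("panel shift px",cv2.phaseCorrelate(a,b))
E
python3 fin.py
```

```text
t 21.65 tcp [397.1 -89.9 332. ] yaw 1.288 F [-0.7 -0.4  0.5] gap 74.3 g 0.0
orange px 165.0 [137.3030303  338.09090909]
trace 0.73
u,z,tilt [-2.19631037  8.11429297  0.36859721] 0.36051154136657715
{('side', 'light'): 1, ('side', 'frame_top'): 1, ('top', 'light'): 1, ('top', 'frame_top'): 1}
light [ 568.058 -136.899   -0.274    0.323  182.18 ] 1.3551194667816162
in frame_top (same-bias masks): [-1.639  1.373  4.409] dtilt -0.056426748239671254 dyaw 0.004835923242227036
panel shift px ((0.0018655938825204998, -0.03443093601254432), 0.9334432872772217)
```

The light sits still on the panel in line with it (tilt 0.37 against a lean of about 0.40). The panel shows no shift, and the arm is clear. Handing in.

```bash
python3 -c "
from h import *
print(job_done())"
```

```text
the job is handed in; nothing more can be done
None
```

I took the light off the small rack's wall, clipped it onto the middle of the frame's top edge with the lamp on the picture side, and pushed it until it hit a hard stop. I then handed the job in; no verdict came back. The camera views could only place the depth within about -2.5 to 6 mm of the edge (limit 7). The frame showed no movement in the images.

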